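# Load the breakfast carrier and bring the roll with tongs

## Robot

A 6-joint arm with a two-finger parallel gripper is mounted at the origin on the work surface. World frame = base frame: x ahead of the robot, y to its left, z up, the work surface at z = 0. Lengths are in m, angles in rad, forces in N, time in s.
With the tool pointing down it reaches from about 0.35 to 0.725 m from the base axis. Payload 6 kg.
Tool frame: the origin (TCP) lies at the very end of the fingers, on their centre line; the grasp point (between the pads) lies 19 mm behind it; x points along the fingers, y is the direction in which the jaws open and shut, and the axes are right-handed (so a half turn about x gives the same grasp; the last joint's range is limited). The gripper opens to 85 mm and grips with 20 to 120 N. Pads are 22 mm wide; open, the fingers measure 114 mm over their backs; the gripper's body (76 mm by 85 mm) begins 54 mm behind the grasp point. The pads swing forward as they close: fully open they stand 13 mm farther back than shut.
Start: joints at [-0.846, 0.04, 0.085, 0, -1.615, -0.334], TCP at [0.229, -0.555, 0.231] pointing down, gripper open.
Joint ranges: [-2.56, 2.56], [-1.29, 2.01], [-1.08, 1.49], [-3.29, 1.98], [-2.81, -0.18], [-2.99, 2.99]. Speed limits (rad/s): [2.57, 2.57, 3.01, 3.14, 3.14, 3.14].

## Interface

Orientations are given as a unit quaternion [x, y, z, w].
In Python, from bench import arm gives the robot as it stands. The module is installed in compiled form; this text tells all that it offers.
- The arm moves only by the tool move_arm, never from a script. Its argument "motion" is a list that holds one entry, the list of rows, each a list of 6 numbers: the shift along the world's x, y, z in mm, then the turn, a rotation vector about the world's x, y, z in degrees. In form: [[[x, y, z, wx, wy, wz], ...]]. A call has 1 to 10 rows; each row is the pose to reach, as a shift and turn from the pose commanded when the call began; what a row does not reach only later rows make up. A row lasts 1/10 s, in which the tool goes at most 50 mm and 8.59 degrees, less where a joint would pass 70% of its speed; a pose out of reach is approached as far as the arm can. A call with a gripper value outside its range is refused whole. "jaw" is the opening, from -1 (shut) to 1 (fully open), so that 0 is half open, set as the call begins (left out, the last holds). The fingers move at their own pace and stop on an object; "grip_force" is the grip in N (left out, the last holds). Time passes only in rows, so rows that repeat a pose let the fingers close. It gives the time, the measured TCP pose, the force and the opening at its end, in the units of the state.
- arm.sense(): the state, without advancing time (a new reading comes with each control period).
- arm.snapshot(name): name is "side" or "top" or "wrist"; returns a dict with "frame" (420x560x3 uint8, red, green, blue), "camera_matrix" (3x3 intrinsics, pixels), "R" (3x3) and "t" (3): a world point X has camera coordinates R X + t. Camera axes: x right, y down, z forward; pixel columns grow to the right and rows downward; lengths in m; the calibration is good to about 2 mm. A picture is of the moment at which its call begins. There is no depth.
- arm.job_done(): hands the job in, once; it reports no verdict.
Trained networks look in a picture, given as the dict that the camera call returned (one of the last four; its "shot" number tells which), for a name from the list of things; names that differ only in an ending like _2 or _b are one class to them, and where a whole thing is asked for, a point or a joint stands for the part that bears it (a point fixed in the world has none). Each returns a list of dicts, best first, with "score" (0 to 1); they miss things now and then, are a little off and sometimes report something else, mostly with a low value. They report only what shows in the picture. A call takes as long as a camera call. They do not tell look-alikes from the thing itself.
- arm.cut_out(picture, thing): "pixels" (420x560 bool, what is visible of it).
- arm.spot_point(picture, thing): "location" ([x, y, z] in m, in the coordinates of the camera as it stood for that picture, good to about 4 mm: a listed point, or the origin of a listed thing).
The state is a dict: "time_s": time; "joint_pos": joint angles; "qd": joint speeds; "tau": joint torques, N m; "eef_pos": TCP position; "tool_rot": TCP orientation; "contact_force": force on the tool from outside, world axes, zero at the start; "wrist_torque": the same for the moment, N m; "gripper_width": finger opening in m.
Only numpy, scipy, OpenCV 4.12 (cv2) and the standard library are available. Lean on these libraries where they do the work, as an engineer would, in place of code of your own. Each camera call takes 0.05 s, during which the arm holds its last target.

## Task

Load the wooden carrier for breakfast: stand the two steel tins upright in two of its free cells, one tin to a cell. Then take the tongs, close them on the bread roll, lift it off its stand without the gripper touching the roll, and finish while still holding the roll in the tongs, still, over the carrier's last empty cell and well clear above the tops of the tins. Leave the tea glasses where they are and the sugar bowl standing in its cell.

Things in the scene. Friction and masses are not known exactly. Their poses are not given: they have to be found in the camera images.
- carrier: pine carrier, fixed to the shelf, 194 x 194 mm outside, 45 mm high, split by a cross of 6 mm walls into 2 x 2 square cells, each 88 mm inside; floor 6 mm thick; origin at the centre of its underside, on the shelf surface; it may be turned to any yaw
- cell0 (a point): centre of the inner floor (6 mm above the shelf) of the carrier's cell at its own +x, +y corner; cell centres lie 47 mm from the carrier's centre along each of its x and y axes. The sugar bowl stands in this cell
- cell1 (a point): the same for the free cell at the carrier's own -x, +y corner
- cell2 (a point): the same for the free cell at the carrier's own -x, -y corner
- cell3 (a point): the same for the free cell at the carrier's own +x, -y corner
- sugar_bowl: green ceramic sugar bowl with a twist-on cap, 60 mm across, 78 mm high, loose, standing in cell0; origin at the centre of its underside
- tall_tin_mid (a point): centre (half-way up) of the taller plain steel tin: upright cylinder 52 mm across, 85 mm high, about 160 g; z along its axis
- tall_tin: the same tin, origin at the centre of its underside
- short_tin_mid (a point): centre (half-way up) of the shorter plain steel tin: upright cylinder 52 mm across, 65 mm high, about 160 g; z along its axis
- short_tin: the same tin, origin at the centre of its underside
- stand: white ceramic pedestal stand, fixed, round top 100 mm across whose upper face is 40 mm above the shelf; origin at the centre of its underside
- roll_mid (a point): centre (half-way up) of the small round bread roll on the stand: 44 mm across with upright sides from 5 to 24 mm above its foot, 38 mm high, about 45 g
- roll: the same roll, origin at the centre of its underside
- tongs_grip (a point): where to grip the steel spring tongs lying flat: mid-way between the two handle flats (upright strips 22 mm high, 3 mm thick, from 35 mm behind to 35 mm ahead of here) and half-way up. x: along the tongs to the jaws; y: across, the way to squeeze; z up. Outside width here 51 mm open (53 mm at 11 mm farther ahead), 34 mm with the jaws on the roll, the flats then parallel
- tongs_jaws (a point): middle of the jaws of the tongs, mid-way between them and half-way up, 93 mm ahead of tongs_grip along its x (same axes). The jaws are flat strips 45 mm long and 22 mm high, from 23 mm behind to 25 mm ahead of this point; the free gap is 80 mm when open and closes about 2.1 mm for each mm squeezed at the handles
- tongs: pivot of the tongs, a 26 mm drum 22 mm high with both arms on it; origin at the centre of its underside, 85 mm behind tongs_grip; x to the jaws. A spring stands the arms open: squeezed by about 5 mm at the flats (4 N) the tongs can be lifted and carried still open; closed on the roll the spring takes 6 N of the grip. Total 110 g, balanced close to tongs_grip
- tongs_left: left (+y) arm of the tongs; origin on its hinge, 8 mm left of the pivot's centre
- tongs_right: right (-y) arm of the tongs; origin on its hinge, 8 mm right of the pivot's centre
- cup_a: upside-down clear glass tea cup, 60 mm across at its foot, 68 mm high, on the shelf beyond carrier and stand; origin at the centre of its underside; leave it alone
- cup_b: upside-down clear glass tea cup, 60 mm across at its foot, 68 mm high, on the shelf beyond stand and tongs; origin at the centre of its underside; leave it alone
- cup_c: upside-down clear glass tea cup, 60 mm across at its foot, 68 mm high, on the shelf near the robot, at the right; origin at the centre of its underside; leave it alone
There are look-alikes about, which are no part of the job. What is shaped like the sugar_bowl but orange is not meant.

How it is judged:
On the way, in this order (a step that is already met when the one before it is completed fails the run):
1. both tins stand upright in cells of the carrier, one to a cell, let go ((horizontal distance between tall_tin_mid and cell0 below 0.03 m or horizontal distance between tall_tin_mid and cell1 below 0.03 m or horizontal distance between tall_tin_mid and cell2 below 0.03 m or horizontal distance between tall_tin_mid and cell3 below 0.03 m) and height (world z) of tall_tin_mid below 0.0545 m and angle between each of tall_tin_mid, short_tin_mid's own z axis and vertical below 0.12 rad and contact force between the fingers and tall_tin below 0.1 N and (horizontal distance between short_tin_mid and cell0 below 0.03 m or horizontal distance between short_tin_mid and cell1 below 0.03 m or horizontal distance between short_tin_mid and cell2 below 0.03 m or horizontal distance between short_tin_mid and cell3 below 0.03 m) and height (world z) of short_tin_mid below 0.0445 m and contact force between the fingers and short_tin below 0.1 N), for 0.2 s.
2. the roll is held between both jaws of the tongs and lifted off the stand (contact force between each of tongs_left, tongs_right and roll above 0.5 N and contact force between each of stand, the fingers and roll below 0.1 N and height (world z) of roll_mid above 0.075 m), for 0.2 s.
At the end, for the whole second after the job is handed in: Tins upright (0.12 rad) on the floors of two cells, let go; roll gripped by both tong arms only, the gripper holding both arms; roll centre within 35 mm of the empty cell's centre from above, over 112 mm up, under 0.03 m/s; roll and tongs touch neither carrier nor load; sugar bowl upright (all of step 1 and contact force between each of tongs_left, tongs_right and roll above 0.5 N and contact force between each of stand, the fingers, carrier, tall_tin, short_tin, sugar_bowl and roll below 0.1 N and ((horizontal distance between roll_mid and cell0 below 0.035 m and horizontal distance between each of tall_tin_mid, short_tin_mid, sugar_bowl and cell0 above 0.055 m) or (horizontal distance between roll_mid and cell1 below 0.035 m and horizontal distance between each of tall_tin_mid, short_tin_mid, sugar_bowl and cell1 above 0.055 m) or (horizontal distance between roll_mid and cell2 below 0.035 m and horizontal distance between each of tall_tin_mid, short_tin_mid, sugar_bowl and cell2 above 0.055 m) or (horizontal distance between roll_mid and cell3 below 0.035 m and horizontal distance between each of tall_tin_mid, short_tin_mid, sugar_bowl and cell3 above 0.055 m)) and height (world z) of roll_mid above 0.112 m and linear speed of roll below 0.03 m/s and contact force between the fingers and tongs_left above 0.5 N and contact force between the fingers and tongs_right above 0.5 N and contact force between each of carrier, tall_tin, short_tin, sugar_bowl and tongs below 0.1 N and angle between sugar_bowl's own z axis and vertical below 0.2 rad); the arm keeps its last pose, push and grip.
It fails at once if the robot touches the roll itself (contact force between any of the fingers, the arm and roll above 0.5 N).
It fails at once if a tea glass is moved by more than 30 mm or tipped (distance of any of cup_a, cup_b, cup_c from where it was at the start of the episode above 0.03 m or angle between any of cup_a, cup_b, cup_c's own z axis and vertical above 0.35 rad).
It fails at once if the sugar bowl leaves its cell or is tipped (horizontal distance between sugar_bowl and cell0 above 0.035 m or angle between sugar_bowl's own z axis and vertical above 0.4 rad).
It also fails if it takes over 67 s, if anything falls off the work surface, if the arm or the gripper's body presses on something with over 40 N, if the wrist force passes 120 N, or if a joint passes its speed limit or range.

## Working session

There is one attempt and no reset: what is moved stays moved. The work goes in short steps, Python scripts to look and compute and a tool call to move; the robot and the scene stay as the last step left them, time stands still between calls to the robot, and variables do not carry over. Pictures are saved under pics/ and viewed, and the job is handed in when it is done.

Besides the shell and the picture viewer there is one more tool, called as a command line: name --argument value ..., lists and objects as JSON in quotes. move_arm: Moves the arm, as the interface text tells. Its arguments: {"type":"object","properties":{"motion":{"type":"array"},"jaw":{"type":"number"},"grip_force":{"type":"number"}},"required":["motion"]}

```bash
mkdir -p pics
cat > h.py <<'E'
import numpy as np, cv2
from bench import arm
from scipy.spatial.transform import Rotation as Rn
def save(p,n): cv2.imwrite('pics/'+n+'.png', p['frame'][:,:,::-1])
def world(p,loc): return p['R'].T@(np.array(loc)-p['t'])
def proj(p,X):
    c=p['R']@np.array(X)+p['t']; u=p['camera_matrix']@c; return u[:2]/u[2]
def ray(p,uv,z):
    d=np.linalg.inv(p['camera_matrix'])@np.array([uv[0],uv[1],1.]); d=p['R'].T@d; o=-p['R'].T@p['t']
    return o+d*(z-o[2])/d[2]
def spots(p,names):
    for n in names:
        for r in arm.spot_point(p,n)[:3]:
            X=world(p,r['location']); print(n,round(r['score'],2),X.round(4),proj(p,X).round(0))
E
python3 - <<'E'
from h import *
print(arm.sense())
p=arm.snapshot("top");save(p,'top1')
spots(p,['carrier','cell0','cell1','cell2','cell3','sugar_bowl','tall_tin_mid','short_tin_mid','stand','roll_mid','tongs_grip','tongs_jaws','tongs','cup_a'])
q=arm.snapshot("side");save(q,'side1')
spots(q,['carrier','cell0','cell1','cell2','cell3','sugar_bowl','tall_tin_mid','short_tin_mid','stand','roll_mid','tongs_grip','tongs_jaws','tongs','cup_a'])
E
```

```text
{'time_s': 0.0, 'joint_pos': array([-8.46310794e-01,  4.08390707e-02,  8.38152383e-02, -4.49290024e-04,
       -1.61553614e+00, -3.33702765e-01]), 'qd': array([-0.00071725,  0.00101151, -0.00093159, -0.0007786 ,  0.00064687,
        0.00022744]), 'tau': array([ 4.67440186e-04, -3.68218195e+01,  3.47413552e+01,  6.93247095e+00,
       -5.28048549e-03, -2.34927631e-05]), 'eef_pos': array([ 0.22849038, -0.55442779,  0.2302687 ]), 'tool_rot': array([-0.13667352,  0.69382788,  0.13791028,  0.69347241]), 'contact_force': array([-0.00929413, -0.24615907,  0.14761519]), 'wrist_torque': array([-0.00461892,  0.01543293,  0.04051348]), 'gripper_width': 0.08541647749224801}
carrier 0.86 [ 5.216e-01 -2.246e-01  4.000e-04] [365. 217.]
carrier 0.59 [ 0.3332 -0.3737  0.0012] [424. 290.]
cell0 0.95 [ 0.478  -0.1721  0.0043] [345. 233.]
cell0 0.86 [ 0.5743 -0.1892  0.0046] [351. 197.]
cell0 0.79 [ 4.635e-01 -2.662e-01 -1.000e-04] [381. 239.]
cell1 0.95 [ 0.478  -0.1721  0.0043] [345. 233.]
cell1 0.86 [ 0.5743 -0.1892  0.0046] [351. 197.]
cell1 0.79 [ 4.635e-01 -2.662e-01 -1.000e-04] [381. 239.]
cell2 
[... 2100 characters left out ...]
.694  -0.3273 -0.0011] [264. 170.]
tall_tin_mid 0.61 [0.4526 0.1619 0.0421] [287. 279.]
tall_tin_mid 0.24 [0.3946 0.2817 0.0036] [294. 341.]
short_tin_mid 0.65 [0.4676 0.0176 0.0321] [301. 242.]
stand 0.67 [ 0.5872  0.0849 -0.0008] [243. 259.]
roll_mid 0.88 [0.5941 0.0783 0.0586] [240. 236.]
roll_mid 0.6 [ 0.5708 -0.1824  0.0087] [287. 199.]
tongs_grip 0.91 [0.4762 0.3038 0.012 ] [250. 335.]
tongs_jaws 0.74 [0.5657 0.3256 0.0185] [202. 328.]
tongs_jaws 0.57 [ 0.3329 -0.3729  0.0011] [386. 184.]
tongs 0.58 [ 0.3976  0.2806 -0.0006] [293. 342.]
cup_a 0.85 [0.7562 0.2814 0.    ] [132. 295.]
cup_a 0.8 [ 0.3311 -0.3713  0.0008] [386. 185.]
cup_a 0.57 [ 7.536e-01 -2.940e-02  2.000e-04] [201. 218.]
```

View pics/top1.png

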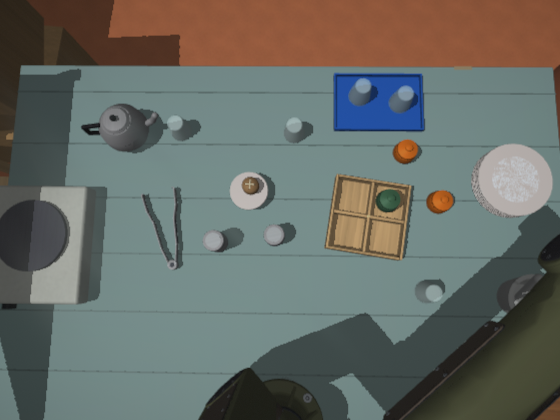

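View pics/side1.png

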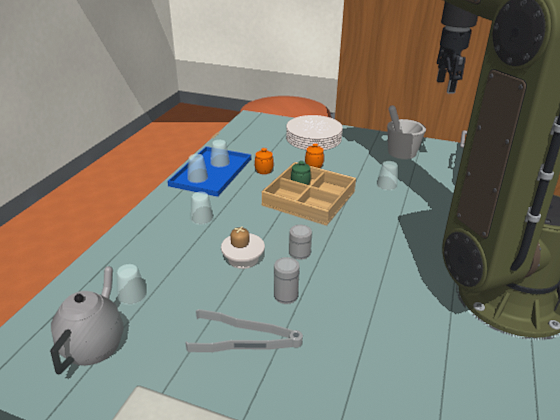

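Run:
```python
import cv2
a=cv2.imread('pics/top1.png');cv2.imwrite('pics/c1.png',cv2.resize(a[150:300,310:460],None,fx=4,fy=4,interpolation=cv2.INTER_CUBIC))
cv2.imwrite('pics/c2.png',cv2.resize(a[120:300,130:330],None,fx=3.3,fy=3.3,interpolation=cv2.INTER_CUBIC))
```

```text
(no output)
```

View pics/c1.png

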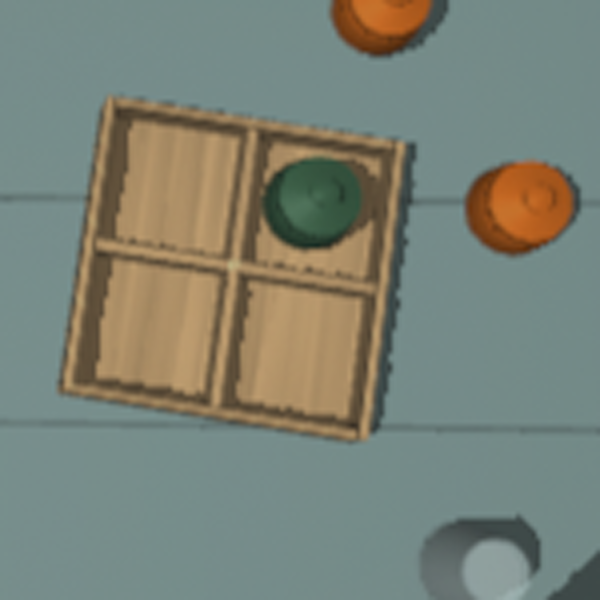

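View pics/c2.png

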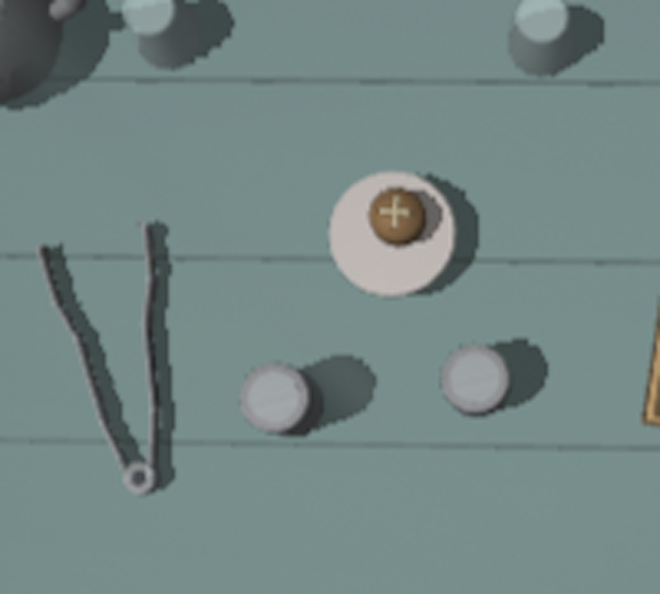

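The top view shows the tall tin at (215,241), short tin at (274,235), roll at (250,184) on the stand at (250,193), and the tongs from pivot (173,265) to jaws (159,199). The carrier is centred at (368,217).

Could be taken for the sugar bowl:
- Green at (388,202) in the carrier: this is the one meant.
- Orange at (405,150) and (440,202): look-alikes.

There is only one tall and one short plain steel tin. The crop confirms them.

Run:
```python
from h import *
p=arm.snapshot("top")
s=arm.sense(); R=Rn.from_quat(s['tool_rot']).as_matrix(); print(R.round(3), 'yaw of y', np.degrees(np.arctan2(R[1,1],R[0,1])), s['time_s'])
c=[np.array(k)/4+[310,150]-0.4 for k in [(108,97),(413,145),(366,440),(59,391)]]
W=np.array([ray(p,k,.045) for k in c]);print(W.round(4)); m=W.mean(0);print(m)
for i in range(4):
    d=W[(i+1)%4]-W[i];print(np.linalg.norm(d),np.degrees(np.arctan2(d[1],d[0])))
for n,z in (('tall_tin',.085),('short_tin',.065)):
    r=arm.cut_out(p,n)
    for k in r[:1]:
        ys,xs=np.nonzero(k['pixels']);print(n,k['score'],xs.min(),xs.max(),ys.min(),ys.max())
```

```text
[[-0.    -0.381  0.925]
 [ 0.     0.925  0.381]
 [-1.     0.    -0.   ]] yaw of y 112.38889500408234 1.55
[[ 0.6283 -0.1456  0.045 ]
 [ 0.5985 -0.341   0.045 ]
 [ 0.4099 -0.3055  0.045 ]
 [ 0.4383 -0.1135  0.045 ]]
[ 0.51876819 -0.22641682  0.045     ]
0.19766523151741502 -98.67896943822848
0.1918993716435204 169.34290267937655
0.1941293085690915 81.60195574463837
0.1927615396910733 -9.596198489881903
tall_tin 0.72 203 227 231 251
short_tin 0.73 264 284 225 246
```

move_arm --motion '[[[240,570,-60,0,0,0],[240,570,-60,0,0,0],[240,570,-60,0,0,0],[240,570,-60,0,0,0],[240,570,-60,0,0,0],[240,570,-60,0,0,0],[240,570,-60,0,0,0],[240,570,-60,0,0,0],[240,570,-60,0,0,0],[240,570,-60,0,0,0]]]' --jaw 1 --grip_force 30

```text
time_s: 2.65
eef_pos: [0.4221, -0.094, 0.1834]
tool_rot: [-0.137, 0.693, 0.137, 0.694]
contact_force: [1.4, -1.0, 0.0]
gripper_width: 0.0857
```

move_arm --motion '[[[0,0,0,0,0,0],[0,0,0,0,0,0]]]'

```text
time_s: 2.85
eef_pos: [0.4219, -0.0951, 0.183]
tool_rot: [-0.138, 0.694, 0.138, 0.693]
contact_force: [0.7, 0.0, -0.1]
gripper_width: 0.0854
```

move_arm --motion '[[[20,50,-5,0,0,0],[40,95,-10,0,0,0],[46,111,-13,0,0,0],[46,111,-13,0,0,0],[46,111,-13,0,0,0]]]'

```text
time_s: 3.35
eef_pos: [0.4677, 0.0138, 0.1701]
tool_rot: [-0.137, 0.694, 0.137, 0.694]
contact_force: [-0.7, -0.5, -0.2]
gripper_width: 0.0855
```

Run:
```python
from h import *
p=arm.snapshot("wrist");save(p,'w1')
spots(p,['short_tin_mid','tall_tin_mid','roll_mid','stand'])
print(arm.sense()['eef_pos'], -p['R'].T@p['t'])
```

```text
tall_tin_mid 0.74 [0.4523 0.1672 0.0413] [424. 240.]
roll_mid 0.96 [0.5936 0.0755 0.059 ] [283. 332.]
stand 0.78 [ 0.5795  0.0827 -0.0028] [291. 289.]
[0.46764047 0.01390451 0.17044158] [ 0.39387279 -0.01702815  0.31292288]
```

View pics/w1.png

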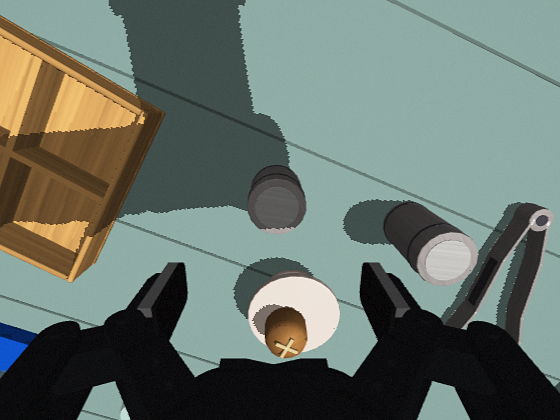

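Wrist view: the short tin's top is at about (277,205), the roll at (285,335), the tall tin's top at (445,258) and the tongs at right.

Run:
```python
from h import *
p=arm.snapshot("wrist")
print(ray(p,(277,205),.065), ray(p,(445,258),.085), proj(p,[.4677,.0138,.065]))
```

```text
[0.46739989 0.01670552 0.065     ] [0.45104282 0.16318775 0.085     ] [273.76289998 204.09134468]
```

move_arm --motion '[[[0,2,-40,0,0,0],[0,2,-80,0,0,0],[0,2,-110,0,0,0],[0,2,-124,0,0,0],[0,2,-124,0,0,0]]]'

```text
time_s: 4.15
eef_pos: [0.4667, 0.0163, 0.0445]
tool_rot: [-0.137, 0.695, 0.137, 0.693]
contact_force: [-0.4, 0.0, 0.4]
gripper_width: 0.0851
```

move_arm --motion '[[[0,0,0,0,0,0],[0,0,0,0,0,0],[0,0,0,0,0,0],[0,0,0,0,0,0],[0,0,0,0,0,0],[0,0,0,0,0,0]]]' --jaw -1 --grip_force 40

```text
time_s: 4.75
eef_pos: [0.4691, 0.0172, 0.0483]
tool_rot: [-0.137, 0.692, 0.137, 0.695]
contact_force: [-0.2, -0.0, 6.9]
gripper_width: 0.0504
```

move_arm --motion '[[[0,0,10,0,0,0],[0,0,40,0,0,0],[0,0,85,0,0,0],[0,0,110,0,0,0],[0,0,110,0,0,0],[0,0,110,0,0,0]]]'

```text
time_s: 5.35
eef_pos: [0.4675, 0.0172, 0.1561]
tool_rot: [-0.137, 0.694, 0.138, 0.694]
contact_force: [-0.3, -1.0, -2.9]
gripper_width: 0.0503
```

Run:
```python
from h import *
p=arm.snapshot("wrist");save(p,'w2')
print(arm.sense()['eef_pos'],arm.sense()['contact_force'],arm.sense()['gripper_width'])
q=arm.snapshot("side");save(q,'s2');spots(q,['short_tin_mid'])
cv2.imwrite('pics/s2c.png',cv2.resize(q['frame'][120:300,200:440,::-1],None,fx=3,fy=3))
```

```text
[0.4670381  0.01703978 0.15495366] [-0.41887519 -0.15186113 -2.40702982] 0.050510399907486125
short_tin_mid 0.55 [0.467  0.0174 0.1397] [303. 203.]
short_tin_mid 0.35 [ 0.3943  0.2763 -0.0004] [295. 340.]
```

View pics/w2.png

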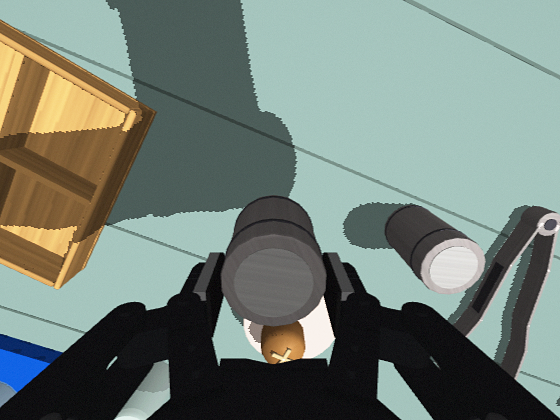

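View pics/s2c.png

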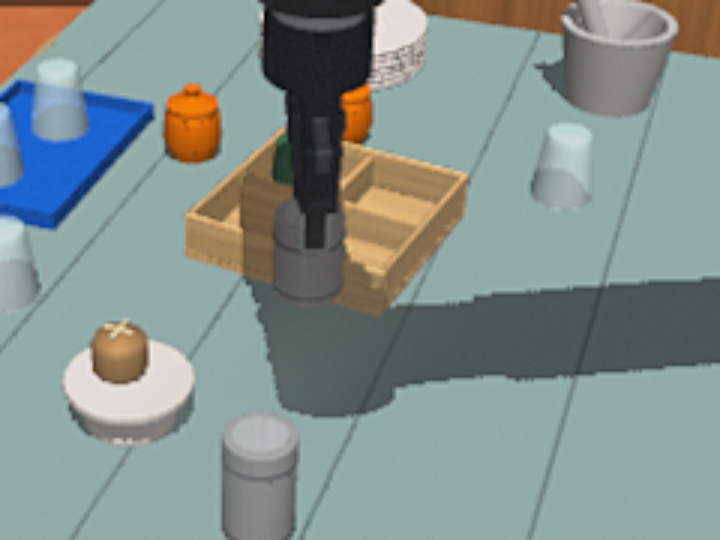

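move_arm --motion '[[[4,-40,0,0,0,0],[8,-85,0,0,0,0],[11,-130,0,0,0,0],[14,-165,0,0,0,0],[14,-185,0,0,0,0],[14,-188,0,0,0,0],[14,-188,0,0,0,0],[14,-188,0,0,0,0]]]'

```text
time_s: 6.3
eef_pos: [0.4815, -0.1703, 0.1554]
tool_rot: [-0.137, 0.694, 0.138, 0.693]
contact_force: [0.8, -1.1, -2.6]
gripper_width: 0.0503
```

Run:
```python
from h import *
q=arm.snapshot("side");spots(q,['short_tin_mid'])
t=arm.snapshot("top");spots(t,['short_tin_mid'])
cv2.imwrite('pics/s3.png',np.hstack([cv2.resize(q['frame'][130:240,240:370,::-1],None,fx=3,fy=3),cv2.resize(t['frame'][150:260,310:440,::-1],None,fx=3,fy=3)]))
p=arm.snapshot("wrist")
spots(p,['cell1','sugar_bowl','carrier'])
print(arm.sense()['eef_pos'])
```

```text
short_tin_mid 0.98 [ 0.4827 -0.1683  0.1403] [319. 164.]
short_tin_mid 0.56 [0.4541 0.1632 0.0451] [286. 278.]
short_tin_mid 0.61 [ 0.4799 -0.1727  0.1377] [353. 228.]
short_tin_mid 0.43 [ 0.392   0.2866 -0.0051] [171. 264.]
cell1 0.77 [ 0.4699 -0.2599  0.0068] [192. 145.]
cell1 0.74 [ 0.5727 -0.1817  0.0048] [232. 261.]
cell1 0.59 [ 0.4802 -0.1692  0.0071] [275. 190.]
sugar_bowl 0.81 [ 0.562  -0.2742  0.003 ] [153. 221.]
sugar_bowl 0.6 [ 6.971e-01 -3.266e-01 -1.000e-04] [ 80. 304.]
sugar_bowl 0.56 [ 0.5616 -0.4113 -0.0026] [ 24. 171.]
carrier 0.83 [ 0.5241 -0.2223 -0.0017] [213. 206.]
[ 0.48179002 -0.17073058  0.15608859]
```

View pics/s3.png

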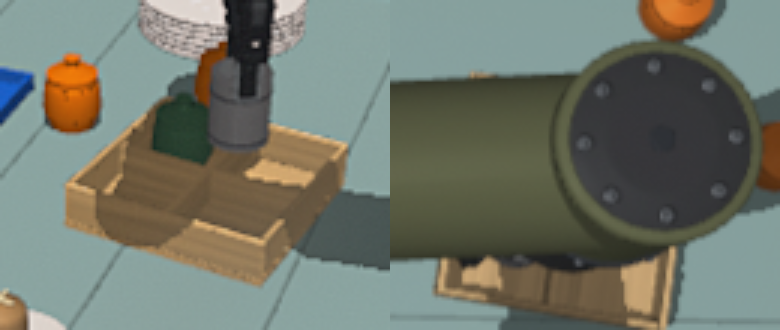

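Tin hangs over the near-left cell at (.482,-.170), which agrees with the cell centre. I'll lower it now.

move_arm --motion '[[[0,-1,-35,0,0,0],[0,-1,-70,0,0,0],[0,-1,-90,0,0,0],[0,-1,-97,0,0,0],[0,-1,-100,0,0,0],[0,-1,-102,0,0,0],[0,-1,-102,0,0,0]]]'

```text
time_s: 7.4
eef_pos: [0.4824, -0.1721, 0.0552]
tool_rot: [-0.137, 0.693, 0.137, 0.694]
contact_force: [0.3, 0.3, -1.6]
gripper_width: 0.05
```

move_arm --motion '[[[0,0,-1,0,0,0],[0,0,-2,0,0,0],[0,0,-2,0,0,0]]]'

```text
time_s: 7.7
eef_pos: [0.4825, -0.1722, 0.0543]
tool_rot: [-0.138, 0.693, 0.137, 0.694]
contact_force: [-3.4, 1.1, 7.0]
gripper_width: 0.0505
```

move_arm --motion '[[[0,0,0,0,0,0],[0,0,0,0,0,0],[0,0,0,0,0,0],[0,0,0,0,0,0],[0,0,30,0,0,0],[0,0,80,0,0,0],[0,0,120,0,0,0],[0,0,120,0,0,0]]]' --jaw 0.65

```text
time_s: 8.5
eef_pos: [0.4843, -0.173, 0.1791]
tool_rot: [-0.139, 0.69, 0.136, 0.697]
contact_force: [-0.4, -0.5, -1.0]
gripper_width: 0.0703
```

Run:
```python
from h import *
p=arm.snapshot("wrist");save(p,'w4')
spots(p,['short_tin_mid','carrier'])
print(arm.sense()['eef_pos'])
```

```text
carrier 0.86 [ 0.5222 -0.2204  0.0011] [222. 197.]
[ 0.48153175 -0.17187036  0.17135107]
```

View pics/w4.png

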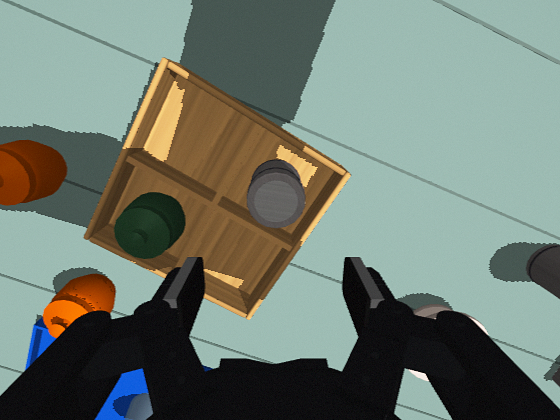

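The short tin stands upright in its cell, top at (276,203). On to the tall tin.

move_arm --motion '[[[-4,40,0,0,0,0],[-8,85,0,0,0,0],[-12,130,0,0,0,0],[-16,175,0,0,0,0],[-20,220,0,0,0,0],[-24,265,0,0,0,0],[-28,305,0,0,0,0],[-30,335,0,0,0,0],[-30,335,0,0,0,0],[-30,335,0,0,0,0]]]' --jaw 1

```text
time_s: 9.65
eef_pos: [0.4511, 0.1631, 0.1704]
tool_rot: [-0.138, 0.694, 0.137, 0.693]
contact_force: [-0.3, -0.4, -0.3]
gripper_width: 0.0853
```

Run:
```python
from h import *
p=arm.snapshot("wrist");save(p,'w5')
spots(p,['tall_tin_mid','tongs_grip','tongs_jaws','tongs'])
print(arm.sense()['eef_pos'])
```

```text
tongs_grip 0.78 [0.4766 0.3036 0.0074] [381. 254.]
tongs_grip 0.43 [0.3929 0.2767 0.0012] [395. 177.]
tongs 0.66 [ 0.3916  0.2772 -0.0021] [394. 175.]
[0.45180471 0.16203869 0.17182557]
```

View pics/w5.png

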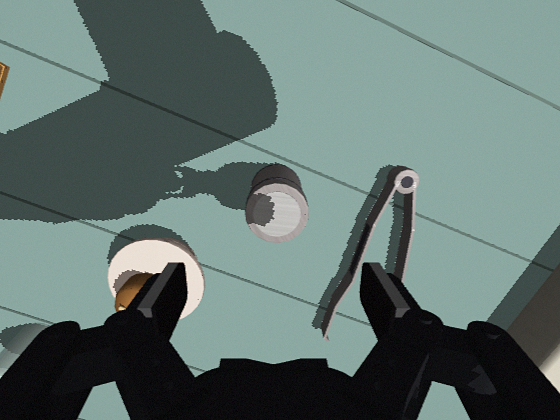

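move_arm --motion '[[[0,1,-40,0,0,0],[0,1,-80,0,0,0],[0,1,-103,0,0,0],[0,1,-107,0,0,0],[0,1,-107,0,0,0]]]'

```text
time_s: 10.4
eef_pos: [0.4519, 0.1633, 0.0653]
tool_rot: [-0.137, 0.694, 0.137, 0.694]
contact_force: [-0.6, 0.5, 0.6]
gripper_width: 0.0862
```

move_arm --motion '[[[0,0,0,0,0,0],[0,0,0,0,0,0],[0,0,0,0,0,0],[0,0,0,0,0,0],[0,0,0,0,0,0],[0,0,0,0,0,0]]]' --jaw -1

```text
time_s: 11.0
eef_pos: [0.4527, 0.1646, 0.0669]
tool_rot: [-0.137, 0.693, 0.138, 0.695]
contact_force: [-1.0, 1.7, 5.4]
gripper_width: 0.0508
```

move_arm --motion '[[[0,0,10,0,0,0],[0,0,50,0,0,0],[0,0,90,0,0,0],[0,0,115,0,0,0],[0,0,120,0,0,0],[0,0,120,0,0,0]]]'

```text
time_s: 11.6
eef_pos: [0.4516, 0.1642, 0.1853]
tool_rot: [-0.137, 0.694, 0.138, 0.694]
contact_force: [-0.5, 0.6, -2.7]
gripper_width: 0.0508
```

Run:
```python
from h import *
q=arm.snapshot("side");spots(q,['tall_tin_mid'])
p=arm.snapshot("wrist");save(p,'w6');spots(p,['tall_tin_mid'])
cv2.imwrite('pics/s6.png',cv2.resize(q['frame'][120:370,130:390,::-1],None,fx=2.3,fy=2.3))
print(arm.sense())
```

```text
tall_tin_mid 0.89 [0.4528 0.1642 0.1631] [287. 233.]
tall_tin_mid 0.51 [0.3926 0.2902 0.002 ] [294. 345.]
tall_tin_mid 0.57 [0.5952 0.08   0.042 ] [151. 284.]
{'time_s': 11.8, 'joint_pos': array([ 7.69323524e-01, -2.85211832e-01, -2.98962185e-01, -7.48440055e-04,
       -1.56011327e+00, -1.94934155e+00]), 'qd': array([-0.00075733, -0.00077599,  0.00331003,  0.00533707, -0.0017706 ,
        0.0002647 ]), 'tau': array([-1.60723484e-03, -2.15163124e+01,  3.59901738e+01,  7.30017141e+00,
       -5.01870643e-03,  4.52950803e-05]), 'eef_pos': array([0.45099746, 0.16355618, 0.18311784]), 'tool_rot': array([-0.13764683,  0.6947062 ,  0.13691364,  0.6925975 ]), 'contact_force': array([ 0.44223047,  0.14285094, -0.99380473]), 'wrist_torque': array([0.04152036, 0.01291739, 0.03718846]), 'gripper_width': 0.05068145949487191}
```

View pics/s6.png

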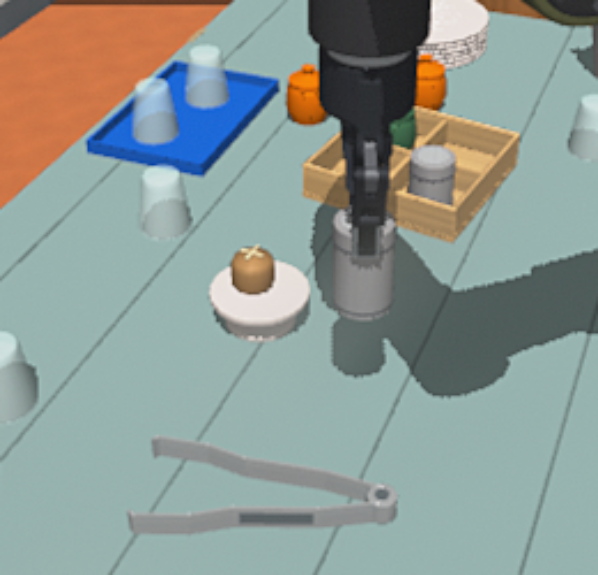

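move_arm --motion '[[[1,-40,0,0,0,0],[3,-85,0,0,0,0],[5,-130,0,0,0,0],[7,-175,0,0,0,0],[9,-220,0,0,0,0],[10,-265,0,0,0,0],[12,-310,0,0,0,0],[14,-355,0,0,0,0],[15,-400,0,0,0,0],[16,-426,0,0,0,0]]]'

```text
time_s: 12.8
eef_pos: [0.4666, -0.2648, 0.1833]
tool_rot: [-0.136, 0.695, 0.137, 0.693]
contact_force: [0.4, 0.3, -1.2]
gripper_width: 0.0502
```

move_arm --motion '[[[0,0,0,0,0,0],[0,0,0,0,0,0]]]'

```text
time_s: 13.0
eef_pos: [0.467, -0.2624, 0.1835]
tool_rot: [-0.136, 0.695, 0.137, 0.693]
contact_force: [-0.2, 0.9, -2.3]
gripper_width: 0.0503
```

Run:
```python
from h import *
q=arm.snapshot("side");spots(q,['tall_tin_mid'])
p=arm.snapshot("wrist");save(p,'w7');spots(p,['cell1','tall_tin_mid'])
print(arm.sense()['eef_pos'])
```

```text
tall_tin_mid 0.82 [ 0.471  -0.2613  0.1614] [334. 142.]
tall_tin_mid 0.75 [ 0.4793 -0.1747  0.0022] [318. 209.]
cell1 0.78 [ 0.47   -0.2643  0.0094] [270. 186.]
cell1 0.63 [ 0.5618 -0.277   0.0042] [231. 250.]
[ 0.46784746 -0.26124921  0.18505005]
```

View pics/w7.png

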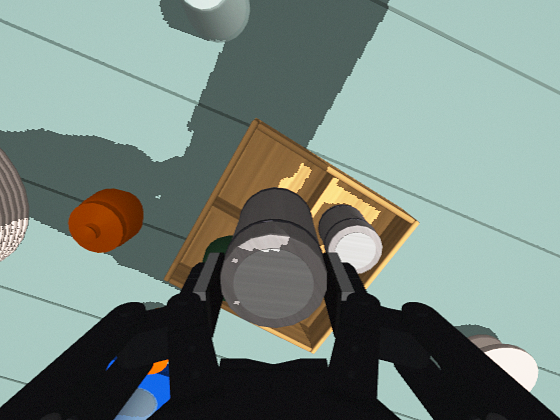

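move_arm --motion '[[[0,-2,-40,0,0,0],[0,-2,-80,0,0,0],[0,-2,-103,0,0,0],[0,-2,-110,0,0,0],[0,-2,-113,0,0,0],[0,-2,-115,0,0,0],[0,-2,-115,0,0,0]]]'

```text
time_s: 13.95
eef_pos: [0.4687, -0.2639, 0.073]
tool_rot: [-0.138, 0.693, 0.137, 0.694]
contact_force: [-3.8, 3.3, 5.8]
gripper_width: 0.0504
```

move_arm --motion '[[[0,0,0,0,0,0],[0,0,0,0,0,0]]]'

```text
time_s: 14.15
eef_pos: [0.4687, -0.2639, 0.073]
tool_rot: [-0.138, 0.693, 0.137, 0.694]
contact_force: [-3.6, 4.3, 5.5]
gripper_width: 0.0508
```

Run:
```python
from h import *
q=arm.snapshot("side");spots(q,['tall_tin_mid','sugar_bowl'])
cv2.imwrite('pics/s8.png',cv2.resize(q['frame'][100:240,230:410,::-1],None,fx=4,fy=4))
print(arm.sense()['eef_pos'],arm.sense()['contact_force'])
```

```text
tall_tin_mid 0.82 [ 0.4708 -0.2641  0.0501] [331. 179.]
tall_tin_mid 0.43 [ 0.4704 -0.2604  0.0048] [330. 193.]
sugar_bowl 0.62 [ 0.5596 -0.2743  0.009 ] [301. 184.]
sugar_bowl 0.6 [ 0.5607 -0.4079 -0.0016] [314. 166.]
sugar_bowl 0.59 [ 6.957e-01 -3.263e-01  2.000e-04] [264. 170.]
[ 0.46870917 -0.26394642  0.07301449] [-3.81865925  3.22268504  5.41380942]
```

View pics/s8.png

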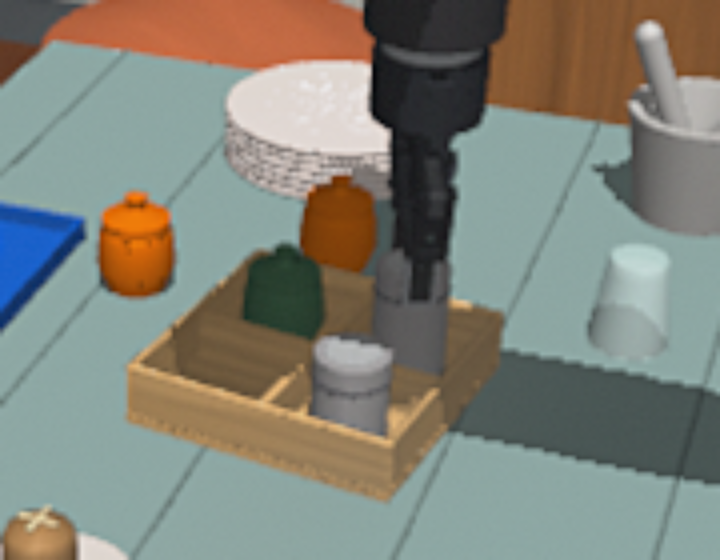

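Both tins look seated in the carrier. I'll release the tall one.

move_arm --motion '[[[0,0,0,0,0,0],[0,0,0,0,0,0],[0,0,0,0,0,0],[0,0,0,0,0,0],[0,0,30,0,0,0],[0,0,80,0,0,0],[0,0,120,0,0,0],[0,0,120,0,0,0]]]' --jaw 0.6

```text
time_s: 15.1
eef_pos: [0.4699, -0.2655, 0.1974]
tool_rot: [-0.14, 0.69, 0.135, 0.697]
contact_force: [-0.4, 0.7, 0.5]
gripper_width: 0.0685
```

Run:
```python
from h import *
p=arm.snapshot("wrist");save(p,'w9');spots(p,['tall_tin_mid','short_tin_mid','cell1'])
q=arm.snapshot("side");spots(q,['tall_tin_mid','short_tin_mid','sugar_bowl'])
cv2.imwrite('pics/s9.png',cv2.resize(q['frame'][100:240,230:410,::-1],None,fx=4,fy=4))
print(arm.sense()['eef_pos'])
```

```text
tall_tin_mid 0.6 [ 0.4846 -0.1701  0.035 ] [351. 231.]
short_tin_mid 0.81 [ 0.4788 -0.171   0.0363] [353. 226.]
cell1 0.78 [ 0.5621 -0.2771  0.0036] [238. 243.]
cell1 0.62 [ 0.5751 -0.1826  0.0066] [304. 279.]
tall_tin_mid 0.74 [ 0.4732 -0.2608  0.0529] [330. 178.]
short_tin_mid 0.81 [ 0.4869 -0.1745  0.0381] [316. 197.]
short_tin_mid 0.4 [ 0.4711 -0.2627  0.0495] [331. 179.]
sugar_bowl 0.9 [ 0.5604 -0.4092 -0.0042] [314. 167.]
sugar_bowl 0.84 [ 0.6954 -0.326   0.0021] [264. 170.]
sugar_bowl 0.82 [ 0.5617 -0.2751  0.0085] [300. 184.]
[ 0.46728732 -0.26401578  0.18884797]
```

View pics/s9.png

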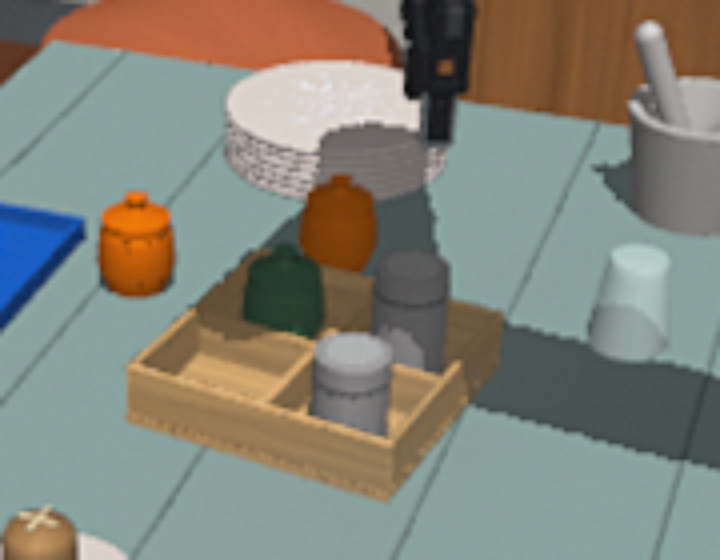

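View pics/w9.png

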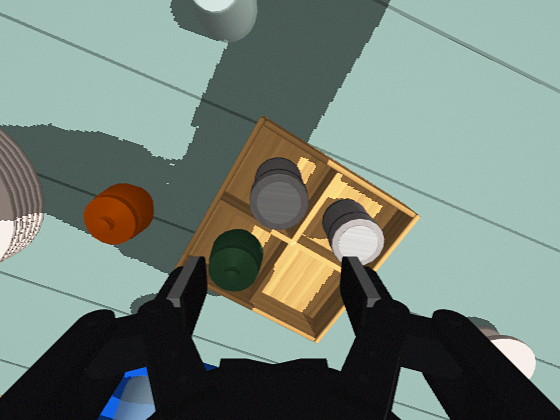

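Both tins stand upright in their cells (side-view mid heights 53 and 38 mm). The far-left cell is empty. Now the tongs.

move_arm --motion '[[[1,40,4,0,0,-1],[2,85,8,0,0,-2],[2,130,10,0,0,-3],[3,175,10,0,0,-4],[3,220,10,0,0,-5],[4,265,10,0,0,-6],[4,310,10,0,0,-7],[5,355,10,0,0,-8],[5,400,10,0,0,-8],[6,445,10,0,0,-8]]]' --jaw 1

```text
time_s: 16.5
eef_pos: [0.4732, 0.1828, 0.1997]
tool_rot: [-0.089, 0.702, 0.089, 0.701]
contact_force: [1.1, -0.0, 0.4]
gripper_width: 0.0855
```

move_arm --motion '[[[0,40,0,0,0,0],[1,80,0,0,0,0],[2,110,0,0,0,0],[2,118,0,0,0,0],[2,118,0,0,0,0],[2,118,0,0,0,0]]]'

```text
time_s: 17.1
eef_pos: [0.4757, 0.2982, 0.1998]
tool_rot: [-0.089, 0.702, 0.088, 0.701]
contact_force: [0.7, -1.1, 0.6]
gripper_width: 0.0854
```

Run:
```python
from h import *
p=arm.snapshot("wrist");save(p,'w10');spots(p,['tongs_grip','tongs_jaws','tongs'])
s=arm.sense();R=Rn.from_quat(s['tool_rot']).as_matrix()
print(s['eef_pos'],np.degrees(np.arctan2(R[1,1],R[0,1])),s['joint_pos'])
```

```text
[0.47592552 0.29803152 0.20039577] 104.32649540763518 [ 9.16975025e-01 -6.40420871e-02 -7.45362690e-02  9.43016687e-06
 -1.55955323e+00 -2.23772707e+00]
```

View pics/w10.png

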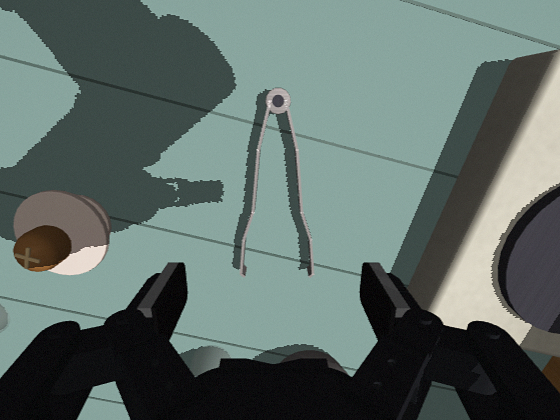

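Wrist view: the whole tongs show, pivot at (278,100), jaw tips at (242,272) and (310,272). They are nearly aligned with the tool.

Run:
```python
from h import *
import pickle
p=arm.snapshot("wrist");pickle.dump(p,open('p10.pkl','wb'))
f=p['frame']
cv2.imwrite('pics/w10c.png',cv2.resize(f[80:290,210:350,::-1],None,fx=4,fy=2.8,interpolation=cv2.INTER_CUBIC))
r=arm.cut_out(p,'tongs')
print([(k['score'],k['pixels'].sum()) for k in r])
g=f.astype(int).mean(2)
for row in (150,170,190,205,220,250):
    print(row,f[row,236:322].astype(int).mean(1).round().astype(int).tolist())
```

```text
[(0.87, np.int64(1505))]
150 [153, 153, 153, 154, 156, 153, 156, 153, 155, 155, 134, 62, 70, 70, 69, 69, 70, 70, 71, 65, 95, 150, 183, 187, 127, 156, 156, 154, 153, 155, 155, 155, 156, 151, 154, 154, 156, 154, 154, 154, 157, 155, 153, 151, 152, 154, 157, 157, 134, 59, 68, 70, 70, 70, 73, 68, 67, 71, 59, 79, 149, 170, 162, 155, 155, 153, 154, 154, 151, 153, 156, 154, 155, 155, 156, 153, 153, 152, 153, 154, 154, 154, 154, 154, 155, 154]
170 [154, 155, 156, 154, 155, 154, 154, 152, 156, 159, 136, 66, 68, 70, 69, 67, 68, 69, 86, 135, 166, 140, 121, 160, 154, 153, 156, 152, 153, 155, 155, 155, 155, 156, 154, 154, 155, 155, 154, 158, 158, 154, 155, 156, 154, 154, 153, 157, 156, 130, 62, 67, 67, 68, 68, 70, 67, 70, 67, 63, 54, 113, 167, 164, 156, 155, 154, 154, 154, 154, 152, 154, 156, 154, 156, 153, 153, 153, 155, 152, 154, 154, 155, 155, 154, 153]
190 [154, 156, 154, 153, 154, 153, 155, 130, 59, 65, 65, 68, 71, 72, 70, 70, 75, 120, 162, 153, 134, 133, 157, 154, 154, 151, 154, 155, 156, 157, 156, 155, 154, 156, 154, 156, 153, 155, 154, 155, 151, 151, 158, 156, 153, 154, 154, 154, 155, 156,
[... 718 characters left out ...]
4, 156, 154, 156, 156, 154, 155, 156, 156, 155, 153, 155, 154, 157, 155, 157, 153, 155, 154, 155, 153, 154, 154, 154, 156, 154, 156, 157, 158, 158, 132, 61, 67, 68, 71, 71, 70, 69, 66, 87, 137, 164, 161, 158, 153, 155, 155, 155, 156, 155, 153, 155, 156, 154, 155, 156, 156, 153, 156]
250 [68, 65, 67, 67, 66, 111, 162, 148, 117, 132, 159, 160, 152, 144, 135, 116, 110, 100, 101, 101, 105, 102, 96, 87, 117, 138, 139, 157, 161, 159, 155, 156, 154, 157, 155, 155, 154, 155, 156, 155, 155, 156, 157, 154, 153, 155, 153, 154, 157, 155, 155, 155, 151, 154, 154, 156, 155, 153, 152, 154, 154, 156, 133, 61, 67, 67, 70, 70, 69, 69, 67, 71, 70, 80, 123, 161, 156, 154, 155, 154, 155, 154, 156, 154, 153, 152]
```

View pics/w10c.png

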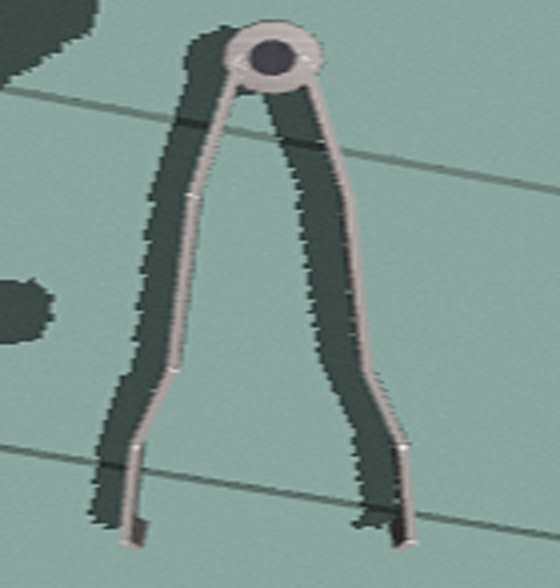

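Run:
```python
from h import *
import pickle
p=pickle.load(open('p10.pkl','rb'))
P={k:ray(p,v,.022) for k,v in dict(piv=(278.2-.4,100.7-.3),lb=(258.1,149.4),lf=(253.3,211.9),lt=(242.1,273.4),rb=(296.9,149.4),rf=(301.7,211.9),rt=(311.4,273.8)).items()}
for k,v in P.items(): print(k,v[:2].round(4))
jm=(P['lt']+P['rt'])/2; mf=(P['lf']+P['rf'])/2; mb=(P['lb']+P['rb'])/2
for a,b in ((P['piv'],jm),(P['piv'],mf),(mb,jm)):
    d=b-a; print(np.linalg.norm(d),np.degrees(np.arctan2(d[1],d[0])))
d=(jm-P['piv'])/np.linalg.norm(jm-P['piv'])
print('grip',P['piv']+.085*d, 'mid flats',(mf+mb)/2,'jaws',P['piv']+.178*d)
```

```text
piv [0.3917 0.2806]
lb [0.4441 0.2728]
lf [0.5135 0.2838]
lt [0.5937 0.2887]
rb [0.434  0.3125]
rf [0.5    0.3368]
rt [0.5734 0.3701]
0.19794543907368145 14.260058727578013
0.11881528322171993 14.461856553511453
0.14907725466695806 14.262185248547159
grip [0.47406121 0.30156411 0.022     ] mid flats [0.47288741 0.30147882 0.022     ] jaws [0.56419566 0.32447219 0.022     ]
```

move_arm --motion '[[[-1.5,3.5,-40,0,0,0],[-1.5,3.5,-85,0,0,0],[-1.5,3.5,-130,0,0,0],[-1.5,3.5,-160,0,0,0],[-1.5,3.5,-180,0,0,0],[-1.5,3.5,-190,0,0,0],[-1.5,3.5,-190,0,0,0],[-1.5,3.5,-190,0,0,0]]]'

```text
time_s: 18.2
eef_pos: [0.4749, 0.3028, 0.0114]
tool_rot: [-0.088, 0.701, 0.089, 0.702]
contact_force: [-0.5, 0.2, 0.7]
gripper_width: 0.0853
```

Run:
```python
from h import *
p=arm.snapshot("wrist");save(p,'w11')
print(arm.sense()['eef_pos'],arm.sense()['contact_force'])
```

```text
[0.47502423 0.30310444 0.01178424] [-0.42940251 -0.35726852 -0.50215223]
```

View pics/w11.png

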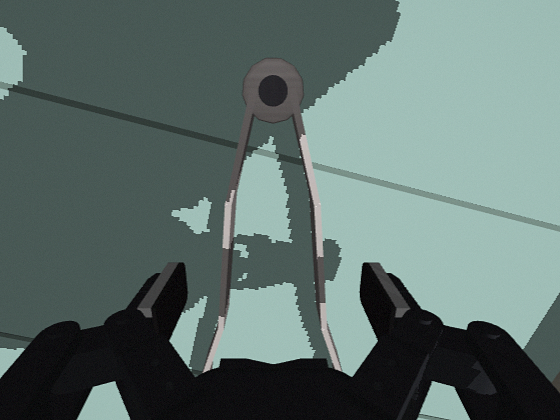

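move_arm --motion '[[[-0.5,-1,-4,0,0,0],[-0.5,-1,-7,0,0,0],[-0.5,-1,-7.5,0,0,0],[-0.5,-1,-7.5,0,0,0]]]'

```text
time_s: 18.65
eef_pos: [0.4737, 0.3014, 0.0025]
tool_rot: [-0.089, 0.702, 0.089, 0.702]
contact_force: [0.8, -0.1, 0.2]
gripper_width: 0.0854
```

move_arm --motion '[[[0,0,0,0,0,0],[0,0,0,0,0,0],[0,0,0,0,0,0],[0,0,0,0,0,0],[0,0,0,0,0,0],[0,0,0,0,0,0],[0,0,0,0,0,0]]]' --jaw 0.08 --grip_force 30

```text
time_s: 19.35
eef_pos: [0.4743, 0.3018, 0.0035]
tool_rot: [-0.088, 0.701, 0.089, 0.702]
contact_force: [-0.5, -0.9, 5.5]
gripper_width: 0.0462
```

Run:
```python
from h import *
p=arm.snapshot("wrist");save(p,'w12')
print(arm.sense()['eef_pos'],arm.sense()['contact_force'])
```

```text
[0.47432637 0.30185241 0.00347744] [-0.36942711 -0.28531121  5.91969609]
```

View pics/w12.png

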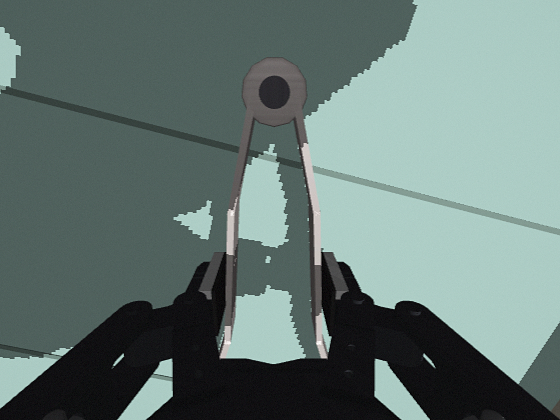

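Pads touch both handle flats (columns 225 and 325). I'll lift gently.

move_arm --motion '[[[0,0,5,0,0,0],[0,0,20,0,0,0],[0,0,45,0,0,0],[0,0,75,0,0,0],[0,0,100,0,0,0],[0,0,110,0,0,0],[0,0,110,0,0,0],[0,0,110,0,0,0]]]'

```text
time_s: 20.2
eef_pos: [0.473, 0.3011, 0.1111]
tool_rot: [-0.089, 0.702, 0.088, 0.701]
contact_force: [-0.3, 0.2, -1.6]
gripper_width: 0.0459
```

Run:
```python
from h import *
q=arm.snapshot("side");spots(q,['tongs_grip','tongs_jaws','tongs'])
t=arm.snapshot("top");spots(t,['tongs_jaws','tongs','roll_mid'])
cv2.imwrite('pics/s13.png',np.hstack([cv2.resize(q['frame'][150:390,130:390,::-1],None,fx=1.7,fy=1.7),cv2.resize(t['frame'][120:360,130:330,::-1],None,fx=1.7,fy=1.7)]))
print(arm.sense()['eef_pos'],arm.sense()['contact_force'],arm.sense()['gripper_width'])
```

```text
tongs_grip 0.6 [0.4756 0.2992 0.1189] [250. 292.]
tongs_jaws 0.7 [0.5626 0.3225 0.1216] [200. 287.]
tongs 0.7 [0.3961 0.2815 0.1083] [295. 300.]
tongs_jaws 0.67 [ 0.7524 -0.0301 -0.0008] [292. 133.]
tongs_jaws 0.64 [0.5626 0.3211 0.1157] [147. 192.]
tongs 0.66 [0.3897 0.2766 0.1049] [163. 265.]
roll_mid 0.67 [0.5943 0.0742 0.0602] [251. 185.]
[0.47358087 0.30128615 0.11203217] [ 0.23543974 -0.21059951 -1.27024778] 0.045739798203182434
```

View pics/s13.png

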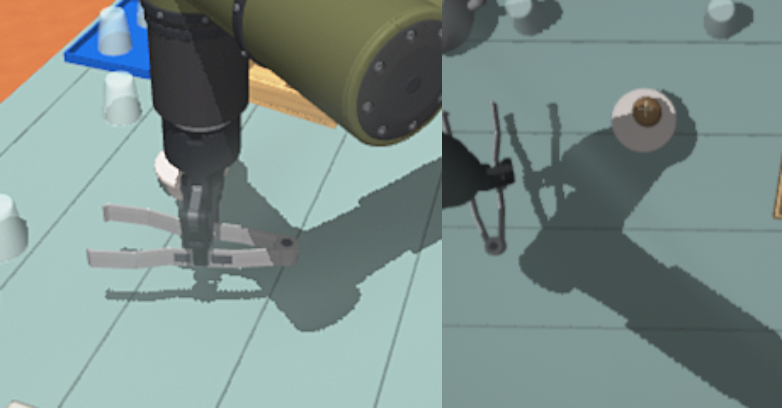

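move_arm --motion '[[[3,-25,15,0,0,0],[7,-60,25,0,0,0],[11,-95,25,0,0,0],[16,-130,25,0,0,0],[20,-165,25,0,0,0],[25,-200,25,0,0,0],[29,-230,25,0,0,0],[31,-248,25,0,0,0],[31,-248,25,0,0,0],[31,-248,25,0,0,0]]]'

```text
time_s: 21.6
eef_pos: [0.5047, 0.0534, 0.1374]
tool_rot: [-0.088, 0.702, 0.088, 0.702]
contact_force: [0.5, 0.1, -0.6]
gripper_width: 0.0461
```

Run:
```python
from h import *
q=arm.snapshot("side");spots(q,['tongs_jaws','roll_mid','tongs'])
t=arm.snapshot("top");spots(t,['tongs_jaws','roll_mid','tongs'])
p=arm.snapshot("wrist");save(p,'w14');spots(p,['tongs_jaws','roll_mid','stand'])
cv2.imwrite('pics/s14.png',np.hstack([cv2.resize(q['frame'][150:310,170:370,::-1],None,fx=2.2,fy=2.2),cv2.resize(t['frame'][120:280,190:340,::-1],None,fx=2.2,fy=2.2)]))
print(arm.sense()['eef_pos'],arm.sense()['gripper_width'])
```

```text
tongs_jaws 0.85 [0.5943 0.0768 0.1528] [239. 201.]
tongs_jaws 0.59 [0.4254 0.0337 0.1351] [319. 212.]
roll_mid 0.57 [0.5956 0.0825 0.06  ] [239. 236.]
tongs 0.67 [0.4274 0.0335 0.1306] [318. 214.]
tongs 0.61 [ 0.5739 -0.1816  0.0084] [286. 199.]
tongs_jaws 0.42 [ 0.4638 -0.2638  0.0479] [384. 238.]
roll_mid 0.72 [0.5964 0.0749 0.0582] [271. 315.]
stand 0.72 [ 0.5825  0.0823 -0.0007] [281. 269.]
[0.50466965 0.05352735 0.13748035] 0.04605989136810301
```

View pics/s14.png

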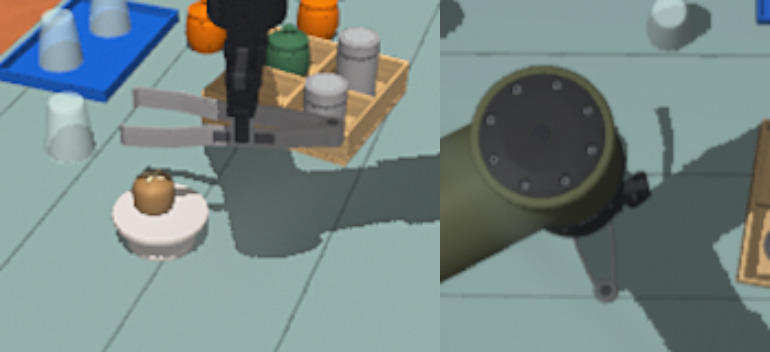

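View pics/w14.png

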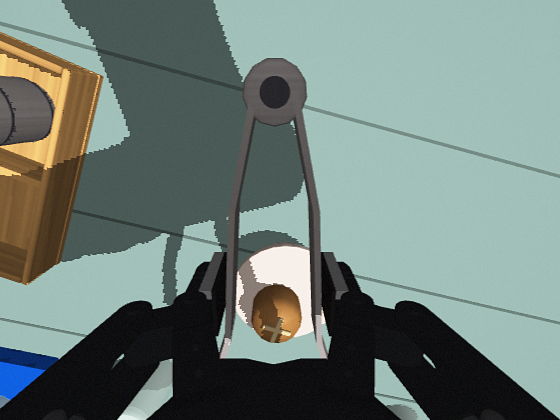

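Wrist view: the roll's cross at (276,328) lies on the tongs' centre line (pivot at (275,92)). Lowering around the roll.

move_arm --motion '[[[0,0,-15,0,0,0],[0,0,-30,0,0,0],[0,0,-45,0,0,0],[0,0,-58,0,0,0],[0,0,-70,0,0,0],[0,0,-78,0,0,0],[0,0,-84,0,0,0],[0,0,-86,0,0,0],[0,0,-86,0,0,0]]]'

```text
time_s: 23.1
eef_pos: [0.5048, 0.0534, 0.0515]
tool_rot: [-0.089, 0.701, 0.089, 0.702]
contact_force: [-0.5, 0.5, -0.8]
gripper_width: 0.0461
```

Run:
```python
from h import *
q=arm.snapshot("side");spots(q,['tongs_jaws','roll_mid','tongs'])
p=arm.snapshot("wrist");save(p,'w15');spots(p,['roll_mid'])
cv2.imwrite('pics/s15.png',cv2.resize(q['frame'][190:290,190:340,::-1],None,fx=5,fy=5,interpolation=cv2.INTER_CUBIC))
print(arm.sense()['eef_pos'],arm.sense()['contact_force'])
```

```text
tongs_jaws 0.59 [0.5931 0.0789 0.0639] [240. 234.]
tongs_jaws 0.34 [ 0.4817 -0.1707  0.0424] [318. 197.]
roll_mid 0.62 [0.5993 0.0829 0.0575] [237. 237.]
tongs 0.62 [0.426  0.0304 0.0466] [317. 244.]
[0.5048929  0.05349492 0.05188305] [ 0.33940923 -0.4125908  -0.90543016]
```

View pics/s15.png

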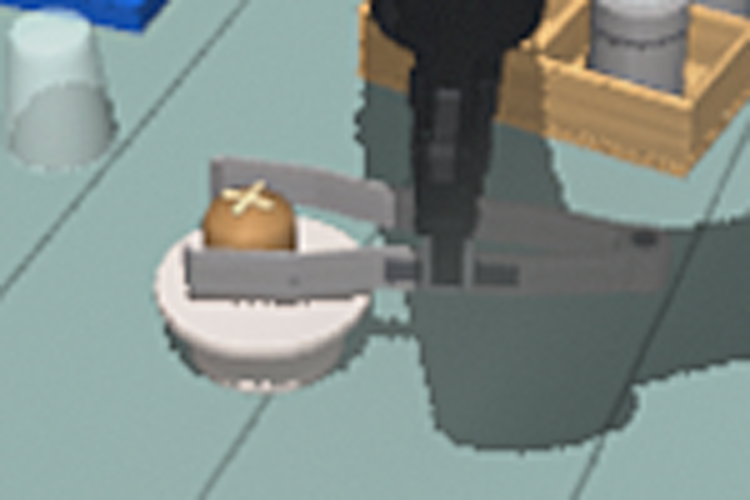

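View pics/w15.png

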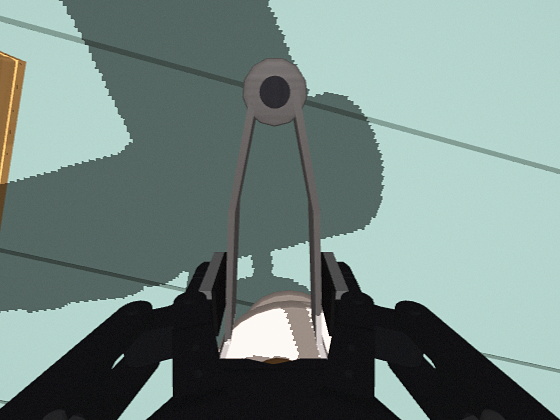

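Run:
```python
from h import *
q=arm.snapshot("side");s=arm.sense();g=s['eef_pos'].copy()
a=np.radians(14.3);d=np.array([np.cos(a),np.sin(a),0]);n=np.array([-d[1],d[0],0])
for z in (.044,.048,.052,.066,.070,.074):
  for w in (.034,.037):
    X=g+d*(.093+.025)+n*w; X[2]=z
    Y=g+d*(.093+.025)-n*w; Y[2]=z
    print(z,w,((proj(q,X)-[190,190])*5+2).round(0),((proj(q,Y)-[190,190])*5+2).round(0))
X=np.array([.595,.0765,.078]);print(((proj(q,X)-[190,190])*5+2).round(0))
for z in (.0,.022):
  X=g-d*.085;X[2]=g[2]-.0035+z;print(((proj(q,X)-[190,190])*5+2).round(0))
```

```text
0.044 0.034 [186. 296.] [213. 207.]
0.044 0.037 [185. 300.] [214. 204.]
0.048 0.034 [186. 289.] [212. 201.]
0.048 0.037 [184. 293.] [214. 197.]
0.052 0.034 [185. 282.] [212. 194.]
0.052 0.037 [184. 286.] [213. 190.]
0.066 0.034 [184. 257.] [211. 169.]
0.066 0.037 [182. 261.] [212. 166.]
0.07 0.034 [183. 250.] [210. 162.]
0.07 0.037 [182. 254.] [212. 159.]
0.074 0.034 [183. 242.] [210. 155.]
0.074 0.037 [181. 246.] [211. 152.]
[251. 194.]
[642. 273.]
[645. 234.]
```

move_arm --motion '[[[0,0,-1,0,0,0],[0,0,-1,0,0,0],[0,0,-1,0,0,0]]]' --jaw -0.05 --grip_force 30

```text
time_s: 23.75
eef_pos: [0.5046, 0.0534, 0.0504]
tool_rot: [-0.089, 0.702, 0.089, 0.701]
contact_force: [0.7, 0.1, -1.0]
gripper_width: 0.041
```

move_arm --motion '[[[0,0,0,0,0,0],[0,0,0,0,0,0],[0,0,0,0,0,0],[0,0,0,0,0,0],[0,0,0,0,0,0],[0,0,0,0,0,0]]]' --jaw -1

```text
time_s: 24.35
eef_pos: [0.5047, 0.0534, 0.0505]
tool_rot: [-0.089, 0.702, 0.089, 0.702]
contact_force: [-0.2, 0.7, -0.8]
gripper_width: 0.0329
```

Run:
```python
from h import *
q=arm.snapshot("side")
p=arm.snapshot("wrist")
cv2.imwrite('pics/s16.png',np.hstack([cv2.resize(q['frame'][190:290,190:340,::-1],None,fx=3,fy=3,interpolation=cv2.INTER_CUBIC),cv2.resize(p['frame'][180:380,180:380,::-1],(300,300))]))
print(arm.sense()['eef_pos'],arm.sense()['contact_force'],arm.sense()['gripper_width'])
```

```text
[0.50471594 0.05340712 0.05053973] [-0.47091953  1.09026278 -0.31406704] 0.032930876690500745
```

View pics/s16.png

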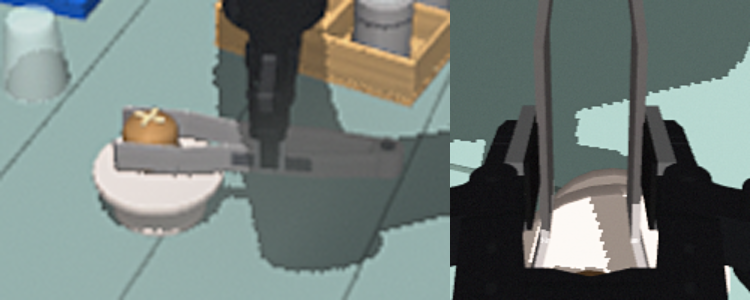

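Closed at 32.9 mm, which matches 34 mm minus the usual 1 mm reading offset. I'll lift.

move_arm --motion '[[[0,0,3,0,0,0],[0,0,10,0,0,0],[0,0,22,0,0,0],[0,0,38,0,0,0],[0,0,55,0,0,0],[0,0,72,0,0,0],[0,0,88,0,0,0],[0,0,102,0,0,0],[0,0,112,0,0,0],[0,0,115,0,0,0]]]'

```text
time_s: 25.45
eef_pos: [0.5052, 0.0536, 0.1671]
tool_rot: [-0.088, 0.701, 0.089, 0.702]
contact_force: [-0.2, 0.1, -1.2]
gripper_width: 0.0328
```

move_arm --motion '[[[0,0,0,0,0,0],[0,0,0,0,0,0],[0,0,0,0,0,0]]]'

```text
time_s: 25.75
eef_pos: [0.5043, 0.0533, 0.1645]
tool_rot: [-0.089, 0.702, 0.088, 0.701]
contact_force: [0.1, -0.3, -1.6]
gripper_width: 0.0327
```

Run:
```python
from h import *
q=arm.snapshot("side");spots(q,['roll_mid'])
p=arm.snapshot("wrist")
cv2.imwrite('pics/s17.png',np.hstack([cv2.resize(q['frame'][150:290,180:350,::-1],(510,420)),cv2.resize(p['frame'][180:380,180:380,::-1],(280,420))]))
print(arm.sense()['eef_pos'],arm.sense()['contact_force'],arm.sense()['gripper_width'])
```

```text
roll_mid 0.69 [0.5922 0.0762 0.1736] [239. 193.]
[0.50451985 0.05335651 0.16500094] [-0.50839968  0.20044415 -1.69582097] 0.03275030794005697
```

View pics/s17.png

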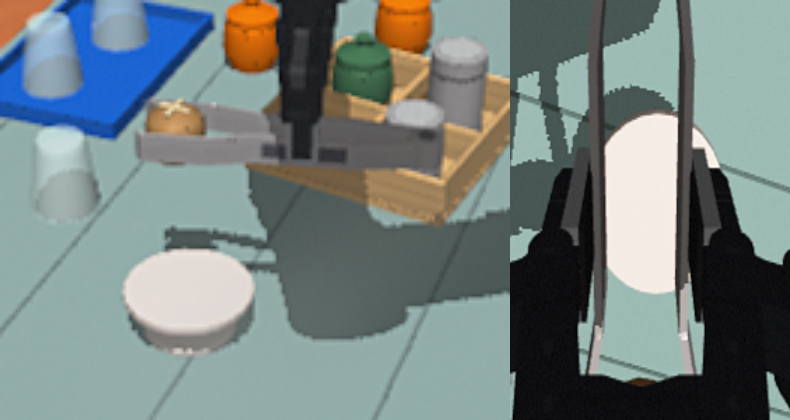

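Roll lifted at z≈.174. Carrying it over the empty far-left cell (.5745,-.185).

move_arm --motion '[[[-1,-12,0,0,0,0],[-3,-35,0,0,0,0],[-5,-65,0,0,0,0],[-7,-97,0,0,0,0],[-9,-130,0,0,0,0],[-12,-163,0,0,0,0],[-14,-195,0,0,0,0],[-17,-225,0,0,0,0],[-19,-250,0,0,0,0],[-19,-261,0,0,0,0]]]'

```text
time_s: 26.9
eef_pos: [0.4849, -0.2099, 0.1654]
tool_rot: [-0.088, 0.702, 0.088, 0.701]
contact_force: [0.4, 0.5, -1.8]
gripper_width: 0.0325
```

move_arm --motion '[[[0,0,0,0,0,0],[0,0,0,0,0,0],[0,0,0,0,0,0],[0,0,0,0,0,0],[0,0,0,0,0,0]]]'

```text
time_s: 27.4
eef_pos: [0.4859, -0.207, 0.1656]
tool_rot: [-0.089, 0.701, 0.089, 0.702]
contact_force: [0.6, 0.3, -2.1]
gripper_width: 0.033
```

Run:
```python
from h import *
q=arm.snapshot("side");spots(q,['roll_mid','tongs_jaws','tall_tin_mid','short_tin_mid','sugar_bowl','cell1'])
t=arm.snapshot("top");spots(t,['roll_mid','tongs_jaws','cell1'])
p=arm.snapshot("wrist");save(p,'w18');spots(p,['cell1','carrier'])
cv2.imwrite('pics/s18.png',np.hstack([cv2.resize(q['frame'][100:250,220:400,::-1],(480,400)),cv2.resize(t['frame'][130:290,310:440,::-1],(310,400))]))
print(arm.sense()['eef_pos'],arm.sense()['contact_force'],arm.sense()['gripper_width'],arm.sense()['time_s'])
```

```text
roll_mid 0.45 [ 0.5764 -0.1833  0.172 ] [286. 145.]
tongs_jaws 0.67 [ 0.574  -0.1823  0.1751] [287. 144.]
tall_tin_mid 0.62 [ 0.4695 -0.263   0.0501] [332. 179.]
short_tin_mid 0.9 [ 0.4846 -0.1707  0.0434] [317. 196.]
short_tin_mid 0.54 [ 0.7531 -0.031   0.0014] [202. 217.]
sugar_bowl 0.62 [ 0.564  -0.2737  0.0068] [300. 184.]
sugar_bowl 0.55 [ 0.6961 -0.3284 -0.0009] [264. 170.]
sugar_bowl 0.22 [0.5866 0.0843 0.0013] [243. 258.]
cell1 0.97 [ 0.5598 -0.2785  0.0066] [301. 184.]
cell1 0.75 [ 0.4659 -0.2591  0.0007] [331. 195.]
cell1 0.74 [ 0.573  -0.1842  0.0091] [286. 199.]
tongs_jaws 0.66 [ 0.334  -0.3742 -0.0008] [424. 290.]
cell1 0.81 [ 0.4758 -0.1733  0.0072] [346. 234.]
cell1 0.68 [ 0.4683 -0.2641  0.0032] [380. 237.]
cell1 0.44 [ 0.4668 -0.2616  0.0478] [383. 237.]
cell1 0.49 [ 0.5617 -0.273   0.0026] [199. 238.]
cell1 0.21 [ 0.4851 -0.1724  0.0392] [310. 206.]
cell1 0.16 [0.5801 0.0877 0.001 ] [489. 318.]
carrier 0.66 [ 0.5232 -0.2207 -0.0025] [254. 215.]
[ 0.48567726 -0.20761066  0.16549045] [-0.44304796 -0.35468386 -1.67840951] 0.03276013116467036 28.1
```

View pics/s18.png

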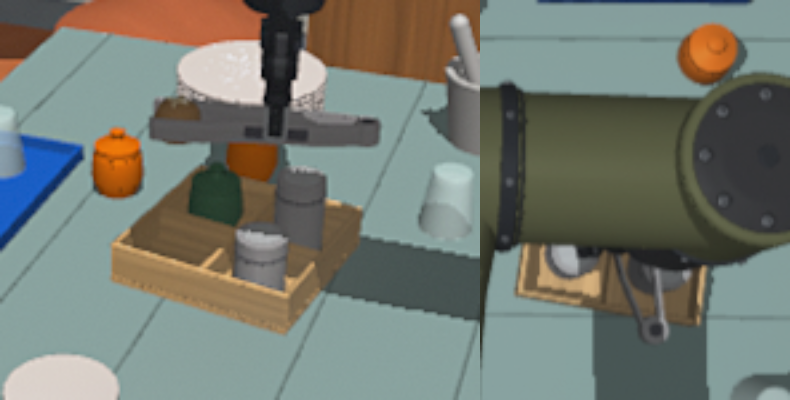

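View pics/w18.png

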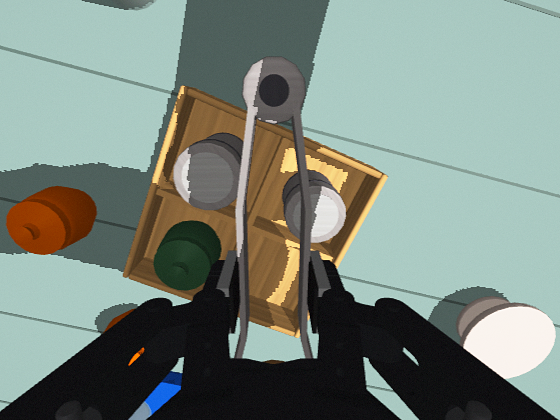

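The roll is at about (.576,-.183,.172). The empty cell's centre is (.574,-.185). The tins and bowl are upright, and nothing is within reach of the tongs. I'll hand in.

Run:
```python
from h import *
print(abs(arm.sense()['qd']).max()); print(arm.job_done())
```

```text
0.0005647729466405633
the job is handed in; nothing more can be done
None
```

I stood the short tin in the carrier's near-left cell and the tall tin in the near-right one. I then closed the tongs on the roll, lifted it off the stand and carried it over the empty far-left cell. The job was handed in at about 28 s with the roll still held there; no verdict was reported.

**Last checks:**
- **Roll:** the side camera put its centre about 3 mm from the empty cell's centre and at z ≈ 0.172 m. The arm was still, and the gripper opening was 32.8 mm, so the tongs were closed on the roll.
- **Carrier:** both tins and the green sugar bowl looked upright in their cells. The tins' measured mid-heights were about 50 mm (tall) and 43 mm (short).
- **Tea glasses:** the arm did not go near them, and those in the later views looked undisturbed. I did not measure them again at the end.

**Disagreements:**
- **Short tin height:** the last side-view reading was 43 mm, close to the 44.5 mm limit. Earlier views gave 36–38 mm against the expected 38.5 mm, so I took the higher value as network error.
- **Roll position from above:** the arm hid the roll from the top camera at the end, so its final position rests on the side view and the tool pose.

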